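Fit the missing guide shaft to a tube welder's clamp slide

TASK

The slide unit of the tube welder has two lanes, each with a tube clamp between two bearings, and only one lane still has its guide shaft. Take the spare shaft from the clear tray and slide it, tip first, into the lane that has none, through the first bearing, the clamp and the second bearing, until the shoulder of its blue grip comes up to the first bearing. Finish still holding the shaft there by its grip, gripper closed on it, so that a colleague can tighten the screws, and leave the screwdriver, jar and bracket where they are.

Things in the scene. Friction and masses are not known exactly. Their poses are not given: they have to be found in the camera images.
- shaft: Spare guide shaft, about 0.12 kg: steel rod 10 mm thick, 130 mm long, with a blue cylindrical grip 16 mm thick, 44 mm long behind it on the same axis. Origin on the axis at the shoulder where they meet; +y runs along the rod to the tip. It starts level in the tray's V rests, axis 40 mm above the table.
- shaft_tip (a point): Point on the shaft's axis at the end of its tip, 130 mm from the shoulder. The last 4 mm taper to 6 mm diameter.
- shaft_grip (a point): Point on the shaft's axis in the middle of the blue grip, 22 mm behind the shoulder; more than 25 mm is clear around it at the start.
- tray: Fixed clear tray, 100 mm (x) by 220 mm (y), rim 14 mm high; origin at the centre of its underside. Two grey V rests under the bare rod, 14 mm thick, centred at y = -20 and +60 mm, rise to 44 mm. The shaft starts along the tray's y axis, tip to +y, shoulder at y = -50 to -40 mm.
- slide_unit: Slide unit, fixed: base plate 176 (x) by 236 mm (y), top 12 mm above the table; four aluminium bearing blocks, tops 78 mm above the table; a grey drive housing 93 mm high closes the +y end. Two lanes along y, at x = -50 (front) and +50 mm (rear), each with bearings at y = -50 and +50 mm. Origin amid the four bearings at table height. Shafts go in from -y towards +y.
- mouth_front (a point): Centre of the bore's mouth on the outer (-y) face of the first bearing in the front lane, the one nearer the robot, 55 mm above the table. Axes as the slide unit's: +y runs along the bores, inwards. First bearing y = 0 to 16 mm, clamp 38 to 78, second bearing 100 to 116, drive housing from 153. Blocks 36 mm wide. Bearing bores 12 mm, chamfered at the -y side; clamp bore 15 mm.
- mouth_rear (a point): The same point of the rear lane, the one farther from the robot; same axes and distances.
- fitted_clamp: Black tube clamp that still has its shaft (its blue grip sticks out 44 mm at -y), fixed, top 99 mm above the table; origin under it on the base plate, midway between its bearings. It is in the front or the rear lane: the mouth 58 mm from it is taken, the one about 116 mm away is of the open lane, where a like clamp, fixed, has no shaft.
- screwdriver: Loose red-handled screwdriver lying on the table, bystander. Its handle points to its own -x.
- grease_jar: Loose white jar with a green cap, 48 mm in diameter, 50 mm high, bystander. Origin at the centre of its underside.
- bracket: Loose steel angle bracket, 50 mm by 70 mm, one leg 45 mm high, bystander. Origin at the centre of its underside.
Things that resemble listed ones, but are neither listed nor needed, are in the scene too. There is more than one size of the shaft; the one meant has the size given above.

How it is judged:
By the outcome, as a careful person would: the job done as asked, in the order asked, and still so for the second after the job is handed in, while the arm keeps its last pose, push and grip.
It also fails if it takes over 48 s, if anything falls off the work surface, if the arm or the gripper's body presses on something with over 40 N, if the wrist force passes 120 N, or if a joint passes its speed limit or range.

ROBOT

A 6-joint arm with a two-finger parallel gripper is mounted at the origin on the work surface. World frame = base frame: x ahead of the robot, y to its left, z up, the work surface at z = 0. Lengths are in m, angles in rad, forces in N, time in s.
With the tool pointing down it reaches from about 0.25 to 0.725 m from the base axis. Payload 4 kg.
Tool frame: the origin (TCP) lies on the mounting face of the last link; the fingertips stand 173 mm ahead of it and the grasp point (between the pads) lies 155 mm ahead of it; z points along the fingers, y is the direction in which the jaws open and shut (so a half turn about z gives the same grasp; the last joint's range is limited). The gripper opens to 85 mm and grips with 20 to 120 N. Pads are 22 mm wide; open, the fingers measure 114 mm over their backs; the gripper's body (76 mm by 85 mm) begins 54 mm behind the grasp point. The pads swing forward as they close: fully open they stand 13 mm farther back than shut.
Start: joints at [-1.326, 0.241, 0.005, 1.335, 0, 1.571], TCP at [0.121, -0.485, 0.405] pointing down, gripper open.
Joint ranges: [-2.72, 2.72], [-1.05, 1.87], [-1.09, 1.28], [-1.99, 2.15], [-1.42, 1.44], [-3.14, 3.14]. Speed limits (rad/s): [2.79, 2.79, 3.14, 3.14, 3.14, 3.14].

INTERFACE

Orientations are given as a 3x3 rotation matrix whose columns are the frame's x, y, z axes.
In Python, from bench import manip gives the robot as it stands.
- The arm moves only by the shell command python3 -m crank 'ROWS' [FORCE]. ROWS is a JSON object of lists of equal length, an entry for each row: "turn": the turn, a rotation vector about the tool's x, y, z in rad, a list of three; "delta_pos": the shift along the tool's x, y, z in cm, a list of three; "fingers": the closure in counts, from 0 (fully open) to 255 (shut). A call has 1 to 8 rows; each row shifts and turns the commanded pose from where the row before left it, along the tool's axes as they then stand; what a row does not reach is not made up. A row lasts 1/10 s, in which the tool goes at most 50 mm and 8.59 degrees, less where a joint would pass 70% of its speed; a pose out of reach is approached as far as the arm can. A call is refused whole if a number of a shift passes 5 or a number of a turn 0.15, either way. A call with a gripper value outside its range is refused whole. The fingers move at their own pace and stop on an object; FORCE is the grip in N (left out, the last holds). Time passes only in rows, so rows that do not move let the fingers close. It gives the time, the measured TCP pose, the force and the opening at its end, in the units of the state.
- manip.get_obs(): the state, without advancing time (a new reading comes with each control period).
- manip.camera(name): name is "scene" or "top" or "wrist"; returns a dict with "pixels" (384x512x3 uint8, red, green, blue), "K" (3x3 intrinsics, pixels), "world_to_cam" (4x4, takes a point from world to camera coordinates); the wrist camera has in their place "hand_eye" (4x4, takes a point from camera to tool coordinates, whose origin is the TCP and whose axes are the flange's). Camera axes: x right, y up, looking along -z (the intrinsics and any distortion apply to the point x, -y, -z); pixel columns grow to the right and rows downward; lengths in m; the calibration is good to about 2 mm. A picture is of the moment at which its call begins: read the wrist's pose just before it. There is no depth.
- manip.job_done(): hands the job in, once; it reports no verdict.
The state is a dict: "clock": time; "q": joint angles; "joint_vel": joint speeds; "joint_torque": joint torques, N m; "ee_pos": TCP position; "orientation": TCP orientation; "ft_force": force on the tool from outside, world axes, zero at the start; "wrist_torque": the same for the moment, N m; "width": opening from 0.0 (shut) to 1.0 (fully open).
Only numpy, scipy, OpenCV 4.12 (cv2) and the standard library are available. Lean on these libraries where they do the work, as an engineer would, in place of code of your own. Each camera call takes 0.05 s, during which the arm holds its last target. There are 200 camera calls.

## Working session

There is one attempt and no reset: what is moved stays moved. The work goes in short steps, Python scripts to look and compute and a shell command to move; the robot and the scene stay as the last step left them, time stands still between calls to the robot, and variables do not carry over. Pictures are saved under pics/ and viewed, about 8 in all and at most 12, crops included, and the job is handed in when it is done.

```bash
mkdir -p pics; cat > h.py <<'E'
import numpy as np, cv2
from bench import manip
def cam(n):
    o=manip.get_obs(); c=manip.camera(n); K=np.array(c["K"])
    if n=="wrist":
        T=np.eye(4);T[:3,:3]=o["orientation"];T[:3,3]=o["ee_pos"]; C=T@np.array(c["hand_eye"])
    else: C=np.linalg.inv(np.array(c["world_to_cam"]))
    return c,K,C
def ray(K,C,u,v):
    d=np.array([(u-K[0,2])/K[0,0],-(v-K[1,2])/K[1,1],-1.]); return C[:3,3],C[:3,:3]@d
def onz(K,C,u,v,z):
    o,d=ray(K,C,u,v); return o+d*(z-o[2])/d[2]
def proj(K,C,p):
    q=np.linalg.inv(C)@np.append(p,1); return np.array([K[0,0]*q[0]/-q[2]+K[0,2],K[1,1]*-q[1]/-q[2]+K[1,2]])
def save(n,im,s=1): cv2.imwrite(f"pics/{n}.png",cv2.resize(im[:,:,::-1],None,fx=s,fy=s,interpolation=cv2.INTER_CUBIC))
E
python3 - <<'E'
from h import *
for n in("top","scene"):
    c,K,C=cam(n); save(n,c["pixels"],1.5); np.savez(n,im=c["pixels"],K=K,C=C); print(n,[k for k in c],K.round(1).tolist(),C.round(3).tolist())
print(manip.get_obs())
E
```

```text
top ['pixels', 'K', 'world_to_cam'] [[400.0, 0.0, 259.2], [0.0, 400.0, 184.2], [0.0, 0.0, 1.0]] [[-0.005, 0.995, -0.1, 0.425], [-1.0, -0.006, -0.012, -0.082], [-0.013, 0.1, 0.995, 1.115], [0.0, 0.0, 0.0, 1.0]]
scene ['pixels', 'K', 'world_to_cam'] [[416.8, 0.0, 251.6], [0.0, 416.8, 180.0], [0.0, 0.0, 1.0]] [[0.861, -0.344, 0.374, 0.967], [0.508, 0.583, -0.633, -0.768], [-0.0, 0.736, 0.677, 0.824], [0.0, 0.0, 0.0, 1.0]]
{'clock': 0.1, 'q': array([-1.32600702e+00,  2.41326978e-01,  3.87084411e-03,  1.33520970e+00,
       -7.98441952e-06,  1.57077425e+00]), 'joint_vel': array([ 0.00126106, -0.00117806,  0.00365137, -0.00022992,  0.00040605,
        0.00022991]), 'joint_torque': array([-2.22736485e-04, -3.73136938e+01,  2.53010505e+01,  1.08609776e-02,
       -5.55840097e-05,  1.32683061e-05]), 'ee_pos': array([ 0.12111689, -0.48486203,  0.40391155]), 'orientation': array([[ 9.70183054e-01,  2.42372914e-01, -4.60824026e-04],
       [ 2.42373352e-01, -9.70181362e-01,  1.81183505e-03],
       [-7.94313996e-06, -1.86950313e-03, -9.99998252e-01]]), 'ft_force': array([-0.15606407,  0.02173234, -0.56920592]), 'wrist_torque': array([ 0.02413275, -0.01494259,  0.00384445]), 'width': 0.9997791195584005}
```

View pics/top.png

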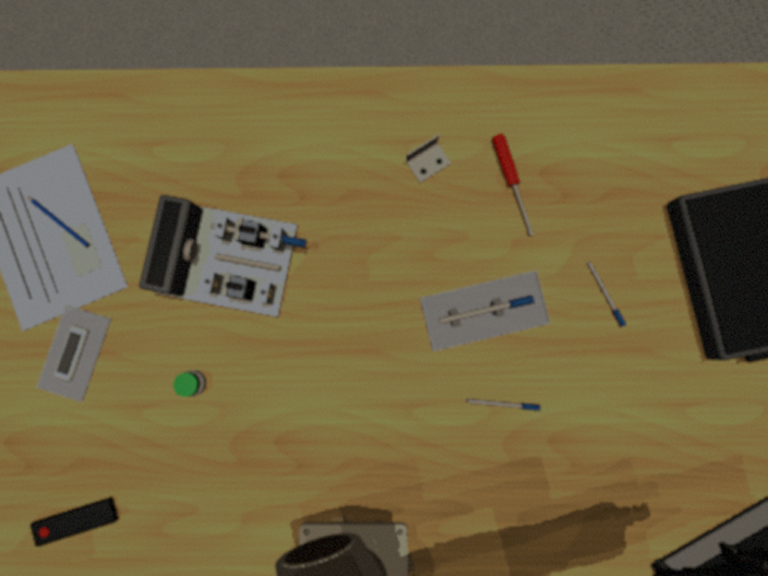

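View pics/scene.png

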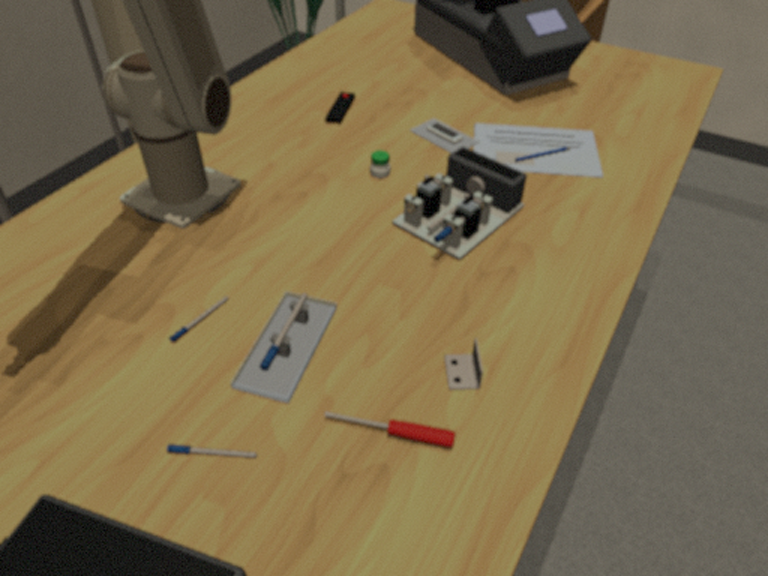

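The top view (1.5x pixels) shows:
- **Slide unit:** around (220,255). A blue grip sticks out of the rear lane at (293,242), so the front lane, around (240,288), is the open one.
- **Shaft candidates:** the one in the clear tray at (487,309), and two on bare table at (503,404) and (607,293). The tray one fits: it is in the V rests and looks longer and thicker.

I'll confirm this in a crop and measure.

```bash
python3 - <<'E'
from h import *
d=np.load("top.npz");im,K,C=d["im"],d["K"],d["C"]
hsv=cv2.cvtColor(im,cv2.COLOR_RGB2HSV)
m=cv2.inRange(hsv,(100,110,30),(130,255,255))
n,l,s,ce=cv2.connectedComponentsWithStats(m)
for i in range(1,n):
    if s[i,4]>15:
        z=.055 if ce[i][0]<220 else .04
        (c0,wh,a)=cv2.minAreaRect(np.argwhere(l==i)[:,::-1].astype(np.float32)); print("blue",ce[i].round(1),s[i,4],np.round(wh,1),round(a,1),onz(K,C,*ce[i],z).round(4))
for nm,(x0,x1,y0,y1) in dict(tray=(275,370,175,240),unit=(125,205,130,215)).items():
    sub=hsv[y0:y1,x0:x1]; m=cv2.inRange(sub,(0,0,85),(180,70,255)) 
    cn=max(cv2.findContours(m,0,1)[0],key=cv2.contourArea); r=cv2.minAreaRect(cn); b=cv2.boxPoints(r)+[x0,y0]
    print(nm,r[1],b.round(1).tolist(),[onz(K,C,*p,.012 if nm=="unit" else .005)[:2].round(4).tolist() for p in b])
a=cv2.resize(im[170:245,270:420],None,fx=5,fy=5,interpolation=2); b=cv2.resize(im[125:215,85:235],None,fx=5,fy=5,interpolation=2)
save("crop",cv2.resize(np.vstack([a,b]),(545,600)))
E
```

```text
blue [ 39.4 148.1] 89 [46.2  1.9] 39.0 [0.6336 0.5258 0.055 ]
blue [194.8 160.3] 63 [15.   4.4] 14.0 [0.5972 0.1041 0.055 ]
blue [347.2 200.8] 57 [ 3.9 14.3] 76.0 [ 0.4872 -0.3042  0.04  ]
blue [412.2 211.2] 26 [9.4 2.5] 60.3 [ 0.4584 -0.4765  0.04  ]
blue [353.7 270.9] 23 [2. 9.] 90.0 [ 0.3022 -0.3161  0.04  ]
tray (36.873985290527344, 80.78923797607422) [[279.4, 198.0], [358.0, 179.3], [366.5, 215.2], [287.9, 233.9]] [[0.4978, -0.1238], [0.5487, -0.3429], [0.449, -0.3634], [0.3988, -0.1463]]
unit (64.32608795166016, 63.54161834716797) [[122.2, 198.8], [134.7, 136.5], [197.8, 149.2], [185.3, 211.5]] [[0.4976, 0.312], [0.6731, 0.2819], [0.6358, 0.1036], [0.4617, 0.1362]]
```

View pics/crop.png

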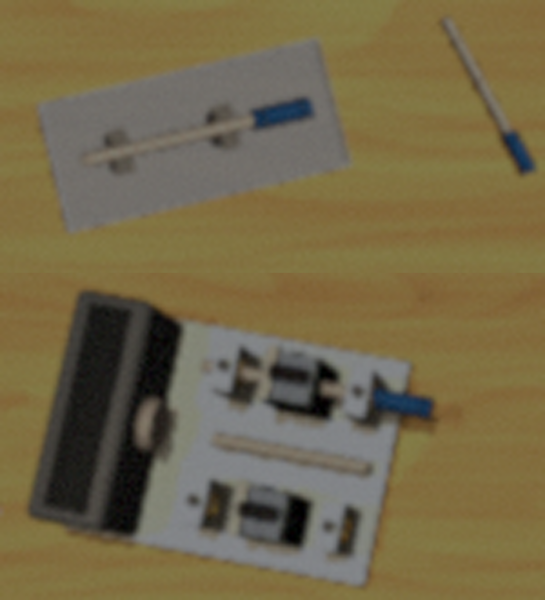

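The crop confirms it. The tray holds the thicker, longer shaft, while the loose ones are thin. The front lane's bearings and clamp are empty, and the rear lane has a blue grip. From the fitted grip, the front mouth is near (0.503, 0.144). Next I move over the tray and turn.

```bash
python3 -m crank '{"delta_pos":[[4.8,-1.05,0],[4.8,-1.05,0],[4.8,-1.05,0],[4.8,-1.05,0],[4.8,-1.05,0],[4.8,-1.05,0],[4.8,-1.05,0],[4.8,-1.05,0]],"turn":[[0,0,0],[0,0,0],[0,0,0],[0,0,0],[0,0,0],[0,0,0],[0,0,0],[0,0,0]],"fingers":[0,0,0,0,0,0,0,0]}'
python3 -m crank '{"delta_pos":[[0,0,0],[0,0,0],[0,0,0],[0,0,0],[0,0,0],[0,0,0],[0,0,0],[0,0,0]],"turn":[[0,0,-0.15],[0,0,-0.15],[0,0,-0.15],[0,0,-0.15],[0,0,-0.15],[0,0,-0.15],[0,0,-0.15],[0,0,-0.15]],"fingers":[0,0,0,0,0,0,0,0]}'
python3 -m crank '{"delta_pos":[[0,0,2],[0,0,2],[0,0,2],[0,0,0]],"turn":[[0,0,-0.15],[0,0,-0.15],[0,0,-0.055],[0,0,0]],"fingers":[0,0,0,0]}'
cat > w.py <<'E'
import sys
from h import *
c,K,C=cam("wrist"); o=manip.get_obs(); np.savez("wrist",im=c["pixels"],K=K,C=C,p=o["ee_pos"],R=o["orientation"])
print(o["clock"],o["ee_pos"].round(4),o["orientation"].round(4).tolist(),o["q"].round(3),o["ft_force"].round(1),o["width"]); print(np.array(c["hand_eye"]).round(3).tolist(),K.round(1).tolist(),[k for k in c])
save(sys.argv[1],c["pixels"],1.5)
E
python3 w.py w1
```

```text
clock: 0.9
ee_pos: [0.4749, -0.3092, 0.4043]
orientation: [[0.97, 0.242, -0.001], [0.242, -0.97, 0.0], [-0.001, -0.0, -1.0]]
ft_force: [1.7, -1.0, 0.8]
width: 1.001
clock: 1.7
ee_pos: [0.4733, -0.3105, 0.404]
orientation: [[0.12, 0.993, -0.001], [0.993, -0.12, 0.001], [0.001, -0.001, -1.0]]
ft_force: [0.6, 0.6, 0.7]
width: 0.998
clock: 2.1
ee_pos: [0.4723, -0.3098, 0.3411]
orientation: [[-0.227, 0.974, -0.006], [0.974, 0.227, 0.004], [0.005, -0.005, -1.0]]
ft_force: [-0.8, -0.5, 0.0]
width: 1.001
2.15 [ 0.4728 -0.3101  0.343 ] [[-0.2258, 0.9742, -0.0038], [0.9742, 0.2258, 0.0025], [0.0033, -0.0031, -1.0]] [-0.581  0.404  0.072  1.244  0.     0.762] [-0.5 -0.2  0.4] 1.0018563726244458
[[-0.0, 0.95, 0.313, 0.079], [1.0, 0.001, -0.001, 0.001], [-0.001, 0.313, -0.95, 0.031], [0.0, 0.0, 0.0, 1.0]] [[341.0, 0.0, 259.9], [0.0, 341.0, 189.7], [0.0, 0.0, 1.0]] ['pixels', 'K', 'hand_eye']
```

View pics/w1.png

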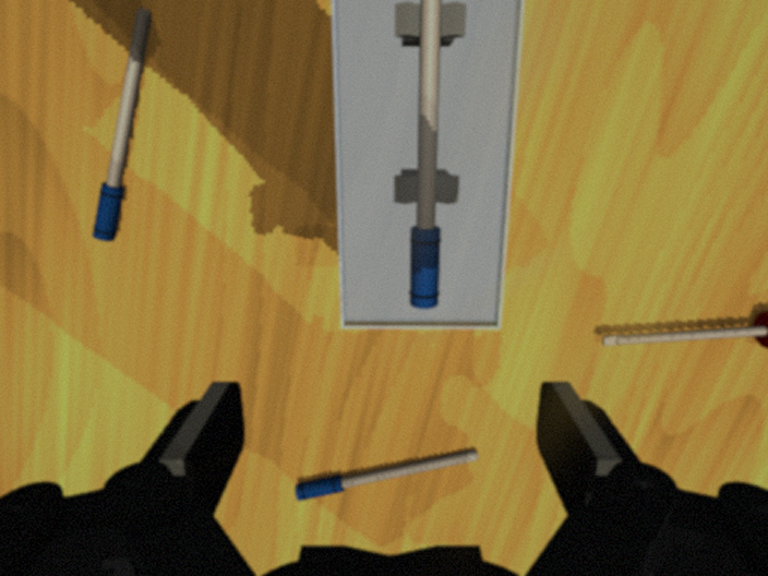

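Wrist view: the tray shaft is upright in the picture, with its grip at (424,267) and shoulder at (426,228). The loose thin shafts are to the left and below. I'll measure the shaft's axis.

```bash
python3 - <<'E'
from h import *
d=np.load("wrist.npz");im,K,C,p,R=[d[k] for k in("im","K","C","p","R")]
hsv=cv2.cvtColor(im,cv2.COLOR_RGB2HSV)
m=cv2.inRange(hsv,(100,110,20),(130,255,255)); m[:,:260]=0;m[:,310:]=0;m[:140]=0;m[215:]=0
ys,xs=np.nonzero(m); print(xs.min(),xs.max(),ys.min(),ys.max())
mid=np.array([[xs[ys==r].mean(),r] for r in range(ys.min()+2,ys.max()-1)])
f=np.polyfit(mid[:,1],mid[:,0],1)
P=[onz(K,C,np.polyval(f,r),r,.04) for r in (ys.min(),ys.max())]
print(P)
# rod center, at row 20..90: bright/dark edges profile
for r in (30,60,100,140):
    g=im[r,265:305].astype(int); print(r,(g[:,0]-g[:,2]).tolist())
E
```

```text
274 291 153 204
[array([nan, nan, nan]), array([nan, nan, nan])]
30 [-4, -2, -2, 0, 0, 3, -1, 3, 6, 0, -2, 0, 4, 2, 8, 15, 22, 31, 29, 32, 28, 22, 22, 25, 33, 32, 28, 18, 11, 4, 5, 0, 1, -3, 4, 5, -1, 2, 1, -2]
60 [2, 3, 2, 2, 3, 2, 2, 1, 1, 0, -5, -4, 0, 2, 7, 20, 25, 30, 31, 31, 24, 21, 24, 28, 28, 26, 21, 14, 1, -1, 2, 4, 2, 4, 1, 1, -2, 5, -3, 2]
100 [5, 0, 2, -4, 1, 3, -3, 2, 0, 3, 2, 2, 3, 1, 8, 12, 13, 12, 12, 18, 18, 15, 10, 15, 12, 9, 5, -3, 3, 2, 1, -2, 0, 0, 0, 2, 2, 3, 4, 1]
140 [-4, -3, 1, 0, 3, 1, 2, 0, -2, 5, -1, 4, 4, 9, 11, 15, 18, 19, 20, 16, 18, 17, 15, 12, 11, 6, 4, 0, -1, 3, 3, 3, 4, 1, 2, 0, 1, 2, 1, 1]<stdin>:6: RuntimeWarning: Mean of empty slice.
  ret = ret.dtype.type(ret / rcount)
```

```bash
python3 - <<'E'
from h import *
d=np.load("wrist.npz");im,K,C,p,R=[d[k] for k in("im","K","C","p","R")]
rb=im[...,0].astype(float)-im[...,2]; pts=[]
for r in range(20,150,2):
    if 105<r<140: continue
    g=rb[r,270:302]; w=np.where(g>7,g,0)>0; x=np.nonzero(w)[0]; pts.append([np.median(x)+270,r])
pts=np.array(pts); f=np.polyfit(pts[:,1],pts[:,0],1); print(f,np.std(pts[:,0]-np.polyval(f,pts[:,1])))
a,b,t=[onz(K,C,np.polyval(f,r),r,.04) for r in (152.,204.,20.)]
print(a,b,np.linalg.norm(a-b)); s=(t-b)[:2]/np.linalg.norm((t-b)[:2]); g=a[:2]-.022*s
print("dir",s,"yaw",np.arctan2(s[1],s[0]),"tool x yaw",np.arctan2(R[1,0],R[0,0]),"grip",g)
print("tool delta cm",R.T@(np.array([*g,.040+.155])-p)*100)
E
```

```text
[-2.14170336e-02  2.86979543e+02] 0.3599840147272573
[ 0.48498562 -0.28293675  0.04      ] [ 0.49508256 -0.32629663  0.04      ] 0.04451996561517588
dir [-0.22679575  0.97394234] yaw 1.7995827585822692 tool x yaw 1.7985678223947585 grip [ 0.48997513 -0.30436348]
tool delta cm [ 0.12717893  1.85048052 14.79363383]
```

```bash
python3 -m crank '{"delta_pos":[[0.13,1.85,0],[0,0,3],[0,0,3],[0,0,3],[0,0,3],[0,0,2],[0,0,0.8],[0,0,0]],"turn":[[0,0,0],[0,0,0],[0,0,0],[0,0,0],[0,0,0],[0,0,0],[0,0,0],[0,0,0]],"fingers":[0,0,0,0,0,0,0,0]}'
python3 -m crank '{"delta_pos":[[0,0,0],[0,0,0]],"turn":[[0,0,0],[0,0,0]],"fingers":[0,0]}' && python3 - <<'E'
from h import *
d=np.load("wrist.npz");p,R=d["p"],d["R"];o=manip.get_obs()
print(o["orientation"].T@(np.array([.48998,-.30436,.195])-o["ee_pos"])*100)
E
```

```text
clock: 2.95
ee_pos: [0.4912, -0.3051, 0.1965]
orientation: [[-0.226, 0.974, -0.001], [0.974, 0.226, 0.001], [0.001, -0.001, -1.0]]
ft_force: [0.8, 0.2, -0.3]
width: 1.001
clock: 3.15
ee_pos: [0.4919, -0.3056, 0.1985]
orientation: [[-0.227, 0.974, 0.003], [0.974, 0.227, -0.002], [-0.002, 0.002, -1.0]]
ft_force: [0.5, -0.2, 0.7]
width: 0.995
[ 0.16382455 -0.16106365  0.35308104]
```

```bash
python3 -m crank '{"delta_pos":[[0.1,-0.1,0.25],[0,0,0],[0,0,0],[0,0,0],[0,0,0],[0,0,0],[0,0,0],[0,0,0]],"turn":[[0,0,0],[0,0,0],[0,0,0],[0,0,0],[0,0,0],[0,0,0],[0,0,0],[0,0,0]],"fingers":[0,255,255,255,255,255,255,255]}' 60
python3 -m crank '{"delta_pos":[[0,0,0],[0,0,0],[0,0,-1],[0,0,-2],[0,0,-3],[0,0,-3],[0,0,-3],[0,0,0]],"turn":[[0,0,0],[0,0,0],[0,0,0],[0,0,0],[0,0,0],[0,0,0],[0,0,0],[0,0,0]],"fingers":[255,255,255,255,255,255,255,255]}'
for i in 1 2 3; do python3 -c "
from h import *
o=manip.get_obs();print(o['ee_pos'],o['width'])"; done
```

```text
clock: 3.95
ee_pos: [0.4896, -0.3044, 0.1943]
orientation: [[-0.227, 0.974, -0.001], [0.974, 0.227, -0.0], [0.0, -0.001, -1.0]]
ft_force: [-2.4, 0.7, 2.5]
width: 0.166
clock: 4.75
ee_pos: [0.4917, -0.3051, 0.3197]
orientation: [[-0.227, 0.974, 0.01], [0.974, 0.227, -0.005], [-0.007, 0.008, -1.0]]
ft_force: [0.8, -0.6, -0.9]
width: 0.165
[ 0.49173669 -0.30507311  0.31973655] 0.1646139246588585
[ 0.49173669 -0.30507311  0.31973655] 0.1646139246588585
[ 0.49173669 -0.30507311  0.31973655] 0.1646139246588585
```

Gripped and lifted. Now I carry it to a point about 4 cm short of the front mouth and look.

```bash
python3 -m crank '{"delta_pos":[[3.7,0.5,0],[3.7,0.5,0],[3.7,0.5,0],[3.7,0.5,0],[3.7,0.5,0],[3.7,0.5,0],[3.7,0.5,0],[0,0,0]],"turn":[[0,0,0],[0,0,0],[0,0,0],[0,0,0],[0,0,0],[0,0,0],[0,0,0],[0,0,0]],"fingers":[255,255,255,255,255,255,255,255]}'
python3 -m crank '{"delta_pos":[[0,0,0],[0,0,0],[0,0,0],[0,0,3],[0,0,3],[0,0,1],[0,0,0],[0,0,0]],"turn":[[0,0,0.14],[0,0,0.14],[0,0,0.133],[0,0,0],[0,0,0],[0,0,0],[0,0,0],[0,0,0]],"fingers":[255,255,255,255,255,255,255,255]}'
python3 w.py w2
```

```text
clock: 5.55
ee_pos: [0.4644, -0.0405, 0.3135]
orientation: [[-0.233, 0.973, -0.001], [0.973, 0.233, 0.002], [0.002, -0.001, -1.0]]
ft_force: [-0.4, -1.2, -2.1]
width: 0.165
clock: 6.35
ee_pos: [0.4657, -0.0444, 0.2448]
orientation: [[0.183, 0.983, 0.001], [0.983, -0.183, -0.0], [0.0, 0.001, -1.0]]
ft_force: [-0.5, -0.3, -1.3]
width: 0.167
6.4 [ 0.466  -0.0444  0.2453] [[0.1832, 0.9831, 0.0021], [0.9831, -0.1832, -0.0001], [0.0002, 0.0021, -1.0]] [-0.095  0.315 -0.342  0.911  0.     1.66 ] [ 0.2 -0.2 -1.8] 0.16916609846177694
[[-0.0, 0.95, 0.313, 0.079], [1.0, 0.001, -0.0, 0.001], [-0.001, 0.313, -0.95, 0.031], [0.0, 0.0, 0.0, 1.0]] [[341.0, 0.0, 259.9], [0.0, 341.0, 189.7], [0.0, 0.0, 1.0]] ['pixels', 'K', 'hand_eye']
```

View pics/w2.png

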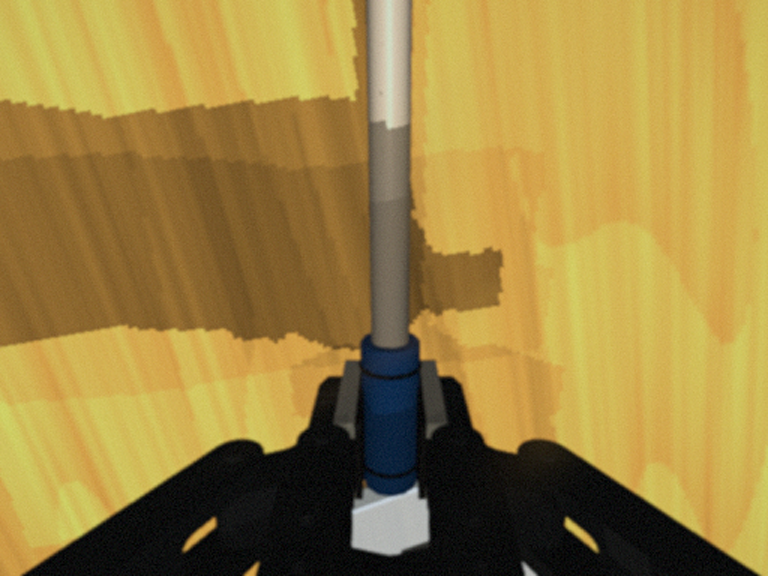

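Wrist view: the shaft is held straight in the pads, with its shoulder at (388,343), and the tip is out of frame. Now I rise and hover over the unit with the shaft between the lanes, to measure the lanes.

```bash
python3 -m crank '{"delta_pos":[[0,0,-4],[0,0,-4],[3.5,1,-3.5],[4,1.05,0],[4,1.05,0],[4,1.05,0],[4,1.05,0],[0,0,0]],"turn":[[0,0,0],[0,0,0],[0,0,0],[0,0,0],[0,0,0],[0,0,0],[0,0,0],[0,0,0]],"fingers":[255,255,255,255,255,255,255,255]}'
python3 -m crank '{"delta_pos":[[0,0,0],[0,0,0],[0,0,0]],"turn":[[0,0,0],[0,0,0],[0,0,0]],"fingers":[255,255,255]}'
python3 w.py w3
```

```text
clock: 7.2
ee_pos: [0.5536, 0.142, 0.3602]
orientation: [[0.178, 0.984, 0.005], [0.984, -0.178, 0.003], [0.004, 0.004, -1.0]]
ft_force: [-1.3, -0.1, -1.4]
width: 0.164
clock: 7.5
ee_pos: [0.5515, 0.1366, 0.3595]
orientation: [[0.185, 0.983, 0.0], [0.983, -0.185, -0.0], [-0.0, 0.0, -1.0]]
ft_force: [-0.6, -0.5, -1.4]
width: 0.164
7.55 [0.5515 0.1366 0.3594] [[0.1847, 0.9828, 0.0005], [0.9828, -0.1847, 0.0], [0.0001, 0.0004, -1.0]] [ 0.243  0.397  0.106  1.279 -0.     1.999] [ 0.7 -0.6 -0.5] 0.16931909484483293
[[-0.0, 0.95, 0.313, 0.079], [1.0, 0.001, -0.0, 0.001], [-0.001, 0.313, -0.95, 0.031], [0.0, 0.0, 0.0, 1.0]] [[341.0, 0.0, 259.9], [0.0, 341.0, 189.7], [0.0, 0.0, 1.0]] ['pixels', 'K', 'hand_eye']
```

View pics/w3.png

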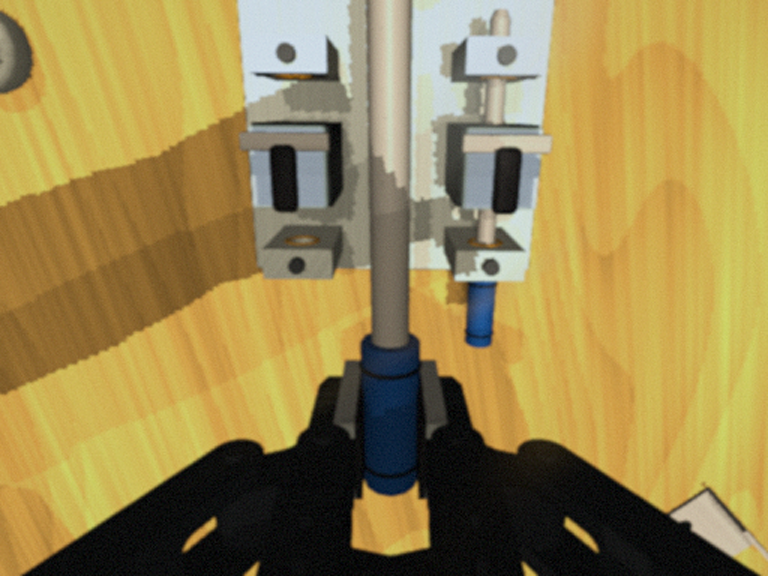

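Wrist view: the front lane is on the left, with bearing screws at (297,265) and (286,52), and its bores are empty. The fitted shaft is on the right, with screws at (490,266) and (507,54) and its grip at (480,312). I'll compute the lane line, and the held shaft's axis in the tool frame.

```bash
cat > m.py <<'E'
from h import *
def rows(rb,rng,x0,x1,th,sgn=1):
    out=[]
    for r in rng:
        g=cv2.GaussianBlur(sgn*rb[r:r+1,x0:x1],(5,1),0)[0]; x=np.nonzero(g>th)[0]
        if len(x)>4: out.append([x0+(x[0]+x[-1])/2,r,len(x)])
    return np.array(out)
E
python3 - <<'E'
from m import *
d=np.load("wrist.npz");im,K,C,p,R=[d[k] for k in("im","K","C","p","R")]
g=cv2.cvtColor(im,cv2.COLOR_RGB2GRAY).astype(float)
S={}
for n,(U,V) in dict(f1=(297,265),f2=(286,52),r1=(490,266),r2=(507,54)).items():
    u,v=round(U/1.5),round(V/1.5); w=g[v-8:v+9,u-8:u+9]; k=np.clip(0.6*np.median(w)-w,0,None); yy,xx=np.mgrid[-8:9,-8:9]
    c=(u+(k*xx).sum()/k.sum(),v+(k*yy).sum()/k.sum()); S[n]=onz(K,C,*c,.078); print(n,np.round(c,2),S[n].round(4),np.median(w))
for a,b in(("f1","f2"),("r1","r2"),("f1","r1"),("f2","r2")):
    v=S[b]-S[a]; print(a,b,np.linalg.norm(v).round(4),"yaw",np.arctan2(v[1],v[0]).round(4))
hsv=cv2.cvtColor(im,cv2.COLOR_RGB2HSV); m=cv2.inRange(hsv,(100,110,20),(130,255,255)); m[:,:300]=0;m[:,345:]=0;m[:185]=0;m[235:]=0
ys,xs=np.nonzero(m);print("fit grip",xs.min(),xs.max(),ys.min(),ys.max(),onz(K,C,xs.mean(),ys.mean(),.055))
u=np.array([np.cos(1.386),np.sin(1.386)])
# held rod: profiles
for r in (20,60,180,215): print(r,g[r,236:286].astype(int).tolist())
for r in (240,250,262,300): print(r,im[r,232:288,2].astype(int).tolist())
E
```

```text
f1 [197.51 176.46] [0.5077 0.1524 0.078 ] 126.0
f2 [190.82  34.97] [0.5271 0.2492 0.078 ] 162.0
r1 [326.5  177.27] [0.6043 0.1335 0.078 ] 195.0
r2 [nan nan] [nan nan nan] 161.0
f1 f2 0.0988 yaw 1.373
r1 r2 nan yaw nan
f1 r1 0.0984 yaw -0.1928
f2 r2 nan yaw nan
fit grip 311 328 188 230 [0.59849768 0.09887606 0.055     ]
20 [158, 164, 167, 159, 163, 164, 168, 156, 128, 103, 116, 129, 150, 155, 164, 174, 176, 179, 184, 195, 198, 203, 207, 208, 208, 206, 199, 193, 188, 189, 180, 178, 172, 167, 148, 141, 126, 127, 158, 200, 216, 219, 218, 217, 216, 214, 214, 217, 218, 213]
60 [163, 165, 163, 163, 162, 164, 162, 161, 140, 112, 111, 128, 137, 154, 164, 172, 173, 179, 184, 191, 194, 204, 207, 212, 210, 208, 200, 195, 193, 188, 180, 181, 170, 163, 152, 139, 127, 138, 182, 211, 214, 214, 208, 205, 208, 208, 211, 211, 211, 208]
180 [151, 161, 167, 170, 164, 164, 161, 162, 157, 152, 128, 101, 80, 84, 94, 96, 100, 102, 107, 107, 107, 113, 109, 107, 110, 110, 108, 104, 101, 106, 104, 96, 95, 85, 78, 78, 99, 139, 168, 172, 166, 158, 153, 156, 157, 152, 159, 155, 155, 158]
215 [174, 167, 162, 155, 1
[... 494 characters left out ...]
47, 43, 34, 32, 31, 17, 23, 22, 27, 32, 37, 35, 39, 42, 40, 50, 47, 47, 47, 52, 43, 42, 35, 33, 25, 24, 16, 26, 19, 20, 24, 32, 43, 46, 49, 40, 37, 36, 46, 57, 54, 62, 59, 53, 52]
262 [52, 55, 53, 54, 59, 52, 42, 25, 12, 16, 21, 45, 57, 63, 61, 67, 60, 66, 71, 74, 74, 75, 73, 76, 75, 73, 78, 75, 79, 77, 72, 78, 78, 72, 68, 69, 76, 70, 71, 67, 70, 62, 68, 60, 54, 42, 30, 5, 11, 24, 48, 51, 58, 55, 56, 59]
300 [12, 0, 4, 19, 15, 1, 18, 18, 14, 10, 15, 33, 37, 42, 52, 50, 52, 53, 55, 54, 59, 55, 49, 52, 56, 60, 59, 63, 53, 62, 56, 66, 63, 53, 56, 50, 51, 54, 55, 55, 47, 45, 50, 50, 43, 25, 11, 9, 6, 14, 20, 15, 15, 11, 10, 10]<stdin>:7: RuntimeWarning: invalid value encountered in scalar divide
```

```bash
python3 - <<'E'
from m import *
d=np.load("wrist.npz");im,K,C,p,R=[d[k] for k in("im","K","C","p","R")]
g=cv2.cvtColor(im,cv2.COLOR_RGB2GRAY).astype(float)
T=np.eye(4);T[:3,:3]=R;T[:3,3]=p; H=np.linalg.inv(T)@C
def tz(u,v,z): return onz(K,H,u,v,z)
D=p[2]-.078
S={}
for n,(U,V) in dict(f1=(297,265),f2=(286,52),r1=(490,266),r2=(507,54)).items():
    u,v=round(U/1.5-.2),round(V/1.5-.2); w=g[v-7:v+8,u-7:u+8]; k=np.clip(w.min()+40-w,0,None); yy,xx=np.mgrid[-7:8,-7:8]
    c=(u+(k*xx).sum()/k.sum(),v+(k*yy).sum()/k.sum()); S[n]=c
for z in (D,D+.002,D+.0035):
    P={n:tz(*c,z) for n,c in S.items()}; print("z",round(z,4),{n:(q[:2]*1e3).round(1).tolist() for n,q in P.items()})
    for a,b in(("f1","f2"),("r1","r2"),("f1","r1"),("f2","r2")):
        v=P[b]-P[a]; print("  ",a,b,np.linalg.norm(v).round(4),"ang",np.arctan2(v[1],v[0]).round(4))
for z in(.152,.155): print("rod",[(tz(u,r,z)*1e3).round(2)[:2].tolist() for u,r in((258.8,20),(258.9,60),(259.3,180),(259.9,215))])
E
```

```text
z 0.2814 {'f1': [7.4, -46.1], 'f2': [106.2, -45.1], 'r1': [6.9, 52.1], 'r2': [105.2, 53.4]}
   f1 f2 0.0987 ang 0.0099
   r1 r2 0.0983 ang 0.0128
   f1 r1 0.0982 ang 1.5759
   f2 r2 0.0985 ang 1.5804
z 0.2834 {'f1': [6.8, -46.5], 'f2': [106.4, -45.5], 'r1': [6.3, 52.5], 'r2': [105.4, 53.8]}
   f1 f2 0.0995 ang 0.0099
   r1 r2 0.0991 ang 0.0128
   f1 r1 0.099 ang 1.5759
   f2 r2 0.0993 ang 1.5804
z 0.2849 {'f1': [6.4, -46.8], 'f2': [106.5, -45.8], 'r1': [5.9, 52.8], 'r2': [105.6, 54.1]}
   f1 f2 0.1001 ang 0.0099
   r1 r2 0.0997 ang 0.0128
   f1 r1 0.0996 ang 1.5759
   f2 r2 0.0999 ang 1.5804
rod [[96.57, 1.04], [84.6, 1.06], [43.19, 1.16], [29.26, 1.37]]
rod [[97.01, 1.03], [84.74, 1.05], [42.3, 1.15], [28.01, 1.38]]
```

Lane and rod are now in tool coordinates: turn +0.012, shift y −4.78 cm and x −18.5 cm, then go down 15 cm, which leaves the tip about 30 mm short of the mouth.

```bash
python3 -m crank '{"delta_pos":[[0,0,0],[-3.7,-0.95,0],[-3.7,-0.95,0],[-3.7,-0.96,0],[-3.7,-0.96,0],[-3.7,-0.96,0],[0,0,4],[0,0,4]],"turn":[[0,0,0.012],[0,0,0],[0,0,0],[0,0,0],[0,0,0],[0,0,0],[0,0,0],[0,0,0]],"fingers":[255,255,255,255,255,255,255,255]}'
python3 -m crank '{"delta_pos":[[0,0,3],[0,0,2],[0,0,1],[0,0,1],[0,0,0],[0,0,0],[0,0,0]],"turn":[[0,0,0],[0,0,0],[0,0,0],[0,0,0],[0,0,0],[0,0,0],[0,0,0]],"fingers":[255,255,255,255,255,255,255]}'
python3 - <<'E'
from h import *
P=[]
for n in("top","scene","top","scene"):
    c,K,C=cam(n); P.append(manip.get_obs()["ee_pos"]); np.savez(n+"2",im=c["pixels"],K=K,C=C)
    if n=="scene": s=c["pixels"]
    else: t=c["pixels"]
P=np.array(P);print(P.round(4),P.mean(0).round(4))
a=cv2.resize(s[100:190,225:360],None,fx=5,fy=5,interpolation=2)
b=cv2.resize(t[125:215,125:260],None,fx=5,fy=5,interpolation=2)
save("st",cv2.resize(np.hstack([a,b]),(800,267)))
np.savez("st",s=s,t=t); cv2.imwrite("pics/sc5.png",a[:,:,::-1])
E
```

```text
clock: 8.35
ee_pos: [0.4691, -0.0363, 0.2799]
orientation: [[0.199, 0.98, 0.006], [0.98, -0.199, -0.0], [0.001, 0.006, -1.0]]
ft_force: [1.1, 0.4, -2.2]
width: 0.161
clock: 9.05
ee_pos: [0.4696, -0.0344, 0.2099]
orientation: [[0.195, 0.981, 0.002], [0.981, -0.195, -0.0], [0.0, 0.002, -1.0]]
ft_force: [-0.6, 0.5, -1.0]
width: 0.168
[[ 0.4695 -0.0344  0.2099]
 [ 0.4694 -0.0344  0.2098]
 [ 0.4693 -0.0344  0.2096]
 [ 0.4692 -0.0344  0.2095]] [ 0.4694 -0.0344  0.2097]
```

View pics/sc5.png

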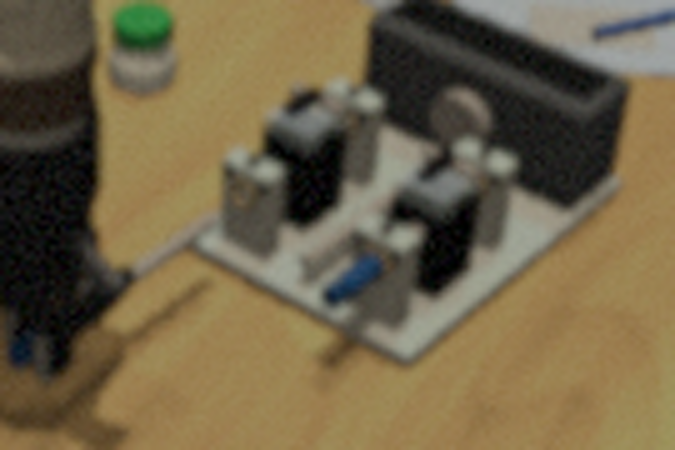

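Scene crop: the rod tip is at (212,222), pointing along its own line at the front bore at (243,198), so it is aligned. I'll advance slowly and watch the force.

```bash
python3 -m crank '{"delta_pos":[[1,0,0],[1,0,0],[0.5,0,0],[0.5,0,0],[0.4,0,0],[0.4,0,0],[0.4,0,0],[0,0,0]],"turn":[[0,0,0],[0,0,0],[0,0,0],[0,0,0],[0,0,0],[0,0,0],[0,0,0],[0,0,0]],"fingers":[255,255,255,255,255,255,255,255]}'
python3 - <<'E'
from h import *
F=[]
for n in("top","scene","scene"):
    c,K,C=cam(n); o=manip.get_obs(); F.append(o["ft_force"])
    np.savez(n+"3",im=c["pixels"],K=K,C=C)
print(o["ee_pos"].round(4),np.mean(F,0).round(1),o["wrist_torque"].round(2),o["orientation"].round(4).tolist())
E
```

```text
clock: 10.05
ee_pos: [0.4772, 0.0072, 0.2089]
orientation: [[0.194, 0.981, 0.0], [0.981, -0.194, 0.0], [0.0, 0.0, -1.0]]
ft_force: [0.1, 0.0, -1.4]
width: 0.164
[0.4771 0.0068 0.2088] [ 0.3  0.4 -1.3] [-0.04  0.01 -0.04] [[0.1948, 0.9808, -0.0001], [0.9808, -0.1948, 0.0001], [0.0, -0.0001, -1.0]]
```

No contact force and the tip should be about 12 mm inside. Continuing.

```bash
python3 -m crank '{"delta_pos":[[0.5,0,0],[0.5,0,0],[0.5,0,0],[0.5,0,0],[0,0,0]],"turn":[[0,0,0],[0,0,0],[0,0,0],[0,0,0],[0,0,0]],"fingers":[255,255,255,255,255]}'
python3 w.py w4; python3 - <<'E'
from h import *
c,K,C=cam("scene"); a=cv2.resize(c["pixels"][110:170,245:335],None,fx=5,fy=5,interpolation=2)
w=np.load("wrist.npz")["im"][:200,100:420]; w=cv2.resize(w,(480,300))
save("c4",np.hstack([w,cv2.resize(a,(320,300))[:, :]]))
E
```

```text
clock: 10.7
ee_pos: [0.4812, 0.0271, 0.2089]
orientation: [[0.194, 0.981, 0.0], [0.981, -0.194, 0.0], [0.0, 0.0, -1.0]]
ft_force: [-0.3, -0.4, -1.4]
width: 0.168
10.75 [0.4811 0.0269 0.2088] [[0.1939, 0.981, 0.0], [0.981, -0.1939, 0.0001], [0.0001, 0.0, -1.0]] [ 0.056  0.388 -0.349  0.834  0.     1.822] [-0.   0.5 -1.4] 0.1651123340626813
[[-0.0, 0.95, 0.313, 0.079], [1.0, 0.001, -0.0, 0.001], [-0.001, 0.313, -0.95, 0.031], [0.0, 0.0, 0.0, 1.0]] [[341.0, 0.0, 259.9], [0.0, 341.0, 189.7], [0.0, 0.0, 1.0]] ['pixels', 'K', 'hand_eye']
```

View pics/c4.png

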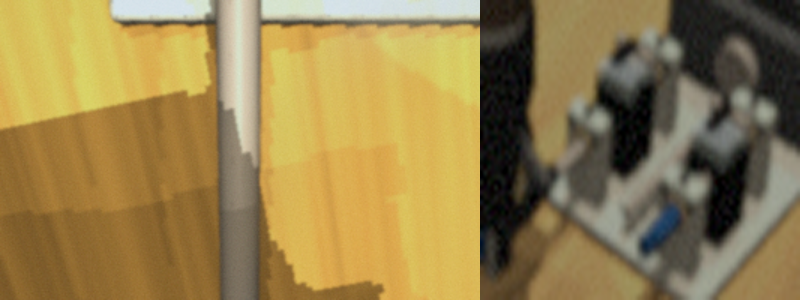

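The rod enters the front bearing (scene crop at (590,145)), and the plate edge is square to the rod. Continuing in steps.

```bash
python3 -m crank '{"delta_pos":[[0.6,0,0],[0.6,0,0],[0.6,0,0],[0.6,0,0],[0.6,0,0],[0.6,0,0],[0.6,0,0],[0,0,0]],"turn":[[0,0,0],[0,0,0],[0,0,0],[0,0,0],[0,0,0],[0,0,0],[0,0,0],[0,0,0]],"fingers":[255,255,255,255,255,255,255,255]}'
python3 -m crank '{"delta_pos":[[0.5,0,0],[0.5,0,0],[0.5,0,0],[0.4,0,0],[0,0,0]],"turn":[[0,0,0],[0,0,0],[0,0,0],[0,0,0],[0,0,0]],"fingers":[255,255,255,255,255]}'
python3 - <<'E'
from h import *
F=[];T=[]
for i in range(3):
    cam("top"); o=manip.get_obs(); F.append(o["ft_force"]);T.append(o["wrist_torque"])
print(o["ee_pos"].round(4),np.mean(F,0).round(2),np.mean(T,0).round(3),o["orientation"].round(4).tolist())
E
```

```text
clock: 11.6
ee_pos: [0.4894, 0.0684, 0.2089]
orientation: [[0.194, 0.981, 0.0], [0.981, -0.194, 0.0], [0.0, 0.0, -1.0]]
ft_force: [-0.3, -0.3, -1.2]
width: 0.163
clock: 12.1
ee_pos: [0.493, 0.0868, 0.2089]
orientation: [[0.194, 0.981, 0.0], [0.981, -0.194, 0.0], [0.0, 0.0, -1.0]]
ft_force: [-0.4, 0.1, -0.2]
width: 0.166
[0.4929 0.0863 0.2089] [-0.11  0.36 -0.98] [-0.009  0.024 -0.021] [[0.1947, 0.9809, -0.0], [0.9809, -0.1947, 0.0001], [0.0001, -0.0, -1.0]]
```

```bash
python3 -m crank '{"delta_pos":[[0.4,0,0],[0.4,0,0],[0.4,0,0],[0.4,0,0],[0.4,0,0],[0,0,0]],"turn":[[0,0,0],[0,0,0],[0,0,0],[0,0,0],[0,0,0],[0,0,0]],"fingers":[255,255,255,255,255,255]}'
python3 w.py w5
```

```text
clock: 12.85
ee_pos: [0.4969, 0.1065, 0.2089]
orientation: [[0.194, 0.981, 0.0], [0.981, -0.194, 0.0], [0.0, 0.0, -1.0]]
ft_force: [0.0, 0.1, -1.3]
width: 0.166
12.9 [0.4968 0.1063 0.2089] [[0.1941, 0.981, 0.0001], [0.981, -0.1941, 0.0002], [0.0002, 0.0001, -1.0]] [ 0.211  0.43  -0.279  0.862  0.     1.977] [ 0.1  0.2 -1.3] 0.1618715237984654
[[-0.0, 0.95, 0.313, 0.079], [1.0, 0.001, -0.0, 0.001], [-0.001, 0.313, -0.95, 0.031], [0.0, 0.0, 0.0, 1.0]] [[341.0, 0.0, 259.9], [0.0, 341.0, 189.7], [0.0, 0.0, 1.0]] ['pixels', 'K', 'hand_eye']
```

View pics/w5.png

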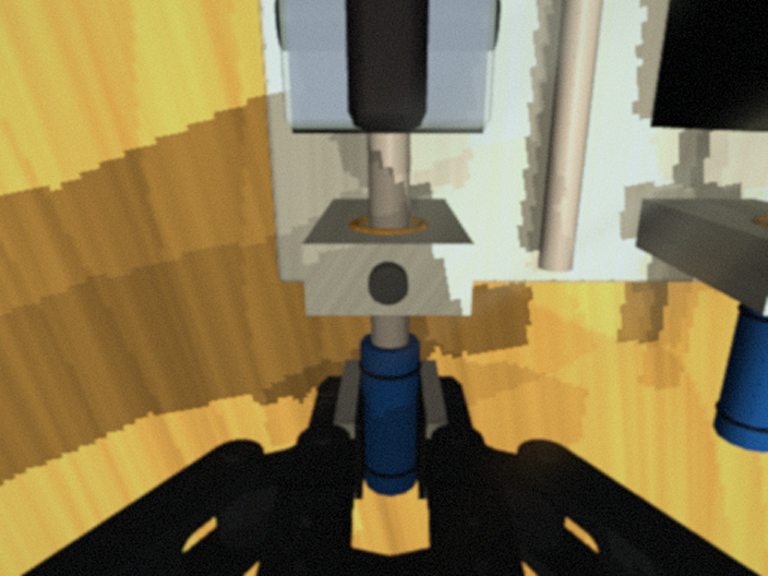

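Wrist view: the rod passes through the first bearing (screw at (388,283)) and into the clamp, centred. The shoulder is at (390,343), with a gap left to the bearing face. I'll compute that gap.

```bash
python3 - <<'E'
from h import *
d=np.load("wrist.npz");im,K,C,p,R=[d[k] for k in("im","K","C","p","R")]
T=np.eye(4);T[:3,:3]=R;T[:3,3]=p; H=np.linalg.inv(T)@C
f=lambda U,V,z:(onz(K,H,(U+.5)/1.5-.5,(V+.5)/1.5-.5,z)*1e3).round(1)
for e in(0,.0025):
    print("screw",f(388,283,.1309+e),"front edge",f(388,316,.1309+e),"back edge",f(388,243,.1309+e))
print("shoulder sides",f(388,345,.154),"top",f(388,336,.146), "grip end",f(388,484,.154),f(390,492,.146))
g=im[...].astype(int); print([(r,g[r,259].tolist()) for r in range(205,240,1)])
E
```

```text
screw [ 47.1   1.1 130.9] front edge [ 39.8   1.1 130.9] back edge [ 55.4   1.1 130.9]
screw [ 46.2   1.1 133.4] front edge [ 38.8   1.1 133.4] back edge [ 54.8   1.1 133.4]
shoulder sides [ 22.4   1.  154. ] top [ 28.6   1.  146. ] grip end [-21.6   0.9 154. ] [-17.7   1.5 146. ]
[(205, [148, 142, 123]), (206, [148, 145, 123]), (207, [143, 139, 118]), (208, [151, 150, 125]), (209, [141, 137, 115]), (210, [132, 125, 107]), (211, [123, 110, 95]), (212, [121, 113, 94]), (213, [120, 110, 93]), (214, [122, 112, 97]), (215, [119, 109, 92]), (216, [120, 108, 96]), (217, [119, 109, 92]), (218, [127, 115, 99]), (219, [121, 109, 95]), (220, [122, 110, 97]), (221, [122, 109, 98]), (222, [126, 110, 96]), (223, [121, 108, 95]), (224, [119, 112, 95]), (225, [121, 114, 94]), (226, [119, 109, 91]), (227, [122, 112, 95]), (228, [124, 111, 96]), (229, [119, 109, 98]), (230, [125, 111, 96]), (231, [103, 97, 83]), (232, [68, 66, 65]), (233, [28, 33, 44]), (234, [23, 36, 54]), (235, [27, 47, 70]), (236, [27, 46, 78]), (237, [29, 52, 81]), (238, [19, 48, 75]), (239, [31, 51, 80])]
```

```bash
python3 -m crank '{"delta_pos":[[0.4,0,0],[0.4,0,0],[0.4,0,0],[0.2,0,0],[0.1,0,0],[0,0,0],[0,0,0]],"turn":[[0,0,0],[0,0,0],[0,0,0],[0,0,0],[0,0,0],[0,0,0],[0,0,0]],"fingers":[255,255,255,255,255,255,255]}'
python3 -m crank '{"delta_pos":[[0.1,0,0],[0,0,0],[0,0,0]],"turn":[[0,0,0],[0,0,0],[0,0,0]],"fingers":[255,255,255]}'
python3 -m crank '{"delta_pos":[[0.1,0,0],[0,0,0],[0,0,0]],"turn":[[0,0,0],[0,0,0],[0,0,0]],"fingers":[255,255,255]}'
```

```text
clock: 13.6
ee_pos: [0.4997, 0.1206, 0.2089]
orientation: [[0.195, 0.981, 0.0], [0.981, -0.195, 0.0], [0.0, 0.0, -1.0]]
ft_force: [0.2, -0.4, -1.0]
width: 0.165
clock: 13.9
ee_pos: [0.4998, 0.1213, 0.2088]
orientation: [[0.195, 0.981, -0.0], [0.981, -0.195, -0.001], [-0.001, -0.0, -1.0]]
ft_force: [-0.4, -1.0, -0.9]
width: 0.168
clock: 14.2
ee_pos: [0.4998, 0.1217, 0.2088]
orientation: [[0.196, 0.981, -0.001], [0.981, -0.196, -0.003], [-0.003, -0.0, -1.0]]
ft_force: [0.2, -4.6, 0.4]
width: 0.163
```

Contact is starting (−4.6 N) at the expected distance. One more small push to confirm it is the shoulder, then a look.

```bash
python3 -m crank '{"delta_pos":[[0.08,0,0],[0,0,0],[0,0,0],[0,0,0]],"turn":[[0,0,0],[0,0,0],[0,0,0],[0,0,0]],"fingers":[255,255,255,255]}'
python3 w.py w6; python3 - <<'E'
from h import *
w=np.load("wrist.npz")["im"][90:340,150:370]
c,K,C=cam("scene"); a=c["pixels"][110:170,245:335]; t,_,_=cam("top"); b=t["pixels"][130:190,125:215]
save("c6",np.hstack([cv2.resize(w,(440,500)),np.vstack([cv2.resize(a,(360,250)),cv2.resize(b,(360,250))])]))
E
```

```text
clock: 14.6
ee_pos: [0.4999, 0.122, 0.2088]
orientation: [[0.196, 0.981, -0.001], [0.981, -0.196, -0.004], [-0.004, -0.0, -1.0]]
ft_force: [-0.5, -7.5, 2.0]
width: 0.164
14.65 [0.4999 0.122  0.2088] [[0.1962, 0.9806, -0.0008], [0.9806, -0.1962, -0.0041], [-0.0042, -0.0, -1.0]] [ 0.24   0.441 -0.26   0.871 -0.004  2.009] [-0.6 -7.4  1.5] 0.16149343650617232
[[-0.0, 0.95, 0.313, 0.079], [1.0, 0.001, -0.0, 0.001], [-0.0, 0.313, -0.95, 0.031], [0.0, 0.0, 0.0, 1.0]] [[341.0, 0.0, 259.9], [0.0, 341.0, 189.7], [0.0, 0.0, 1.0]] ['pixels', 'K', 'hand_eye']
```

View pics/c6.png

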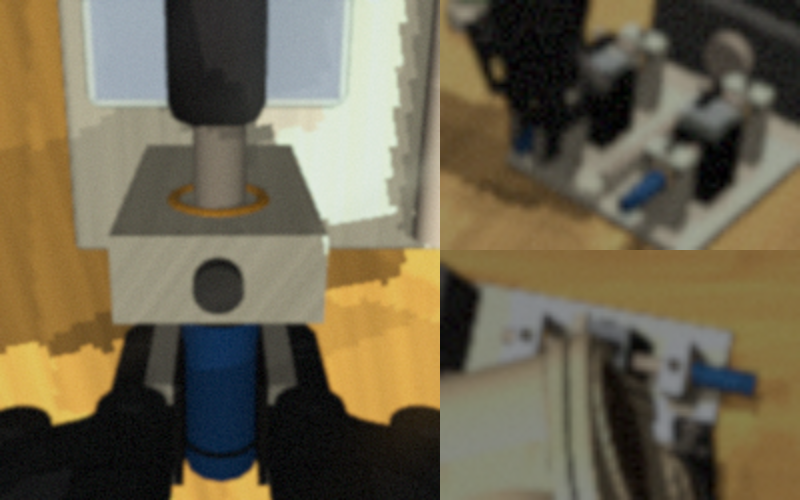

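```bash
python3 - <<'E'
from h import *
d=np.load("wrist.npz");im,K,C,p,R=[d[k] for k in("im","K","C","p","R")]
T=np.eye(4);T[:3,:3]=R;T[:3,3]=p; H=np.linalg.inv(T)@C
g=im.astype(int)
print([(r,g[r,259].tolist()) for r in range(245,260)],[(r,g[r,262].tolist()) for r in range(322,334)])
e=np.array([.25,-.97,0])
for r in(250.5,251.5): print(r,"edge",(onz(K,H,259,r,.1334)*1e3).round(1))
# screw
w=im[225:241,249:270].mean(2); k=np.clip(w.min()+40-w,0,None); v=225+(k.sum(1)*np.arange(16)).sum()/k.sum(); print("screw",v,(onz(K,H,259,v,.1334)*1e3).round(1))
print("old grip end rows",[(r,np.load("wrist.npz")["im"][r,262,2]) for r in (326,328,330)])
E
```

```text
[(245, [48, 47, 39]), (246, [80, 75, 67]), (247, [122, 121, 101]), (248, [149, 144, 126]), (249, [157, 149, 126]), (250, [143, 140, 120]), (251, [103, 104, 86]), (252, [58, 58, 49]), (253, [22, 31, 46]), (254, [21, 40, 73]), (255, [9, 38, 78]), (256, [15, 49, 84]), (257, [20, 46, 84]), (258, [24, 50, 93]), (259, [14, 48, 84])] [(322, [6, 33, 62]), (323, [16, 36, 65]), (324, [21, 40, 67]), (325, [4, 35, 63]), (326, [11, 33, 65]), (327, [16, 40, 66]), (328, [2, 32, 59]), (329, [45, 48, 65]), (330, [125, 100, 73]), (331, [189, 141, 73]), (332, [213, 163, 81]), (333, [212, 162, 70])]
250.5 edge [ 24.2   1.1 133.4]
251.5 edge [ 23.8   1.1 133.4]
screw 231.87546790833562 [ 31.    1.1 133.4]
old grip end rows [(326, np.uint8(65)), (328, np.uint8(59)), (330, np.uint8(73))]
```

Screw position minus 8 mm puts the bearing face at 23.0 mm. The shoulder is at about 22.5 mm, so they meet, with a 7.5 N contact force and the grip unslipped. Handing in.

```bash
python3 -c "
from bench import manip
o=manip.get_obs();print(o['clock'],o['ft_force'].round(1),o['width']);print(manip.job_done())"
```

```text
14.75 [-1.1 -7.1  0.2] 0.1689388056136761
the job is handed in; nothing more can be done
None
```

I took the spare shaft from the clear tray and slid it tip first through the first bearing, clamp and second bearing of the front lane, the one that had no shaft. The job is handed in at 14.75 s, with the gripper still closed on the blue grip at the 60 N setting.

**Last checks**
- **Shoulder position:** the wrist view put the shoulder within about 0.5 mm of the bearing face, to roughly 1 mm.
- **Contact:** the push on the shoulder settled at about 7 N, and it began where the measured gap said it should.
- **Grip:** the shaft had not slipped in the pads.
- **Insertion:** there was no noticeable side force on the way in. I could not see the tip pass the second bearing. That rests on how far it travelled without resistance (about 113 mm past the mouth, where that bearing starts at 100 mm).
- **Screwdriver, jar and bracket:** the arm's path stayed clear of them, but I did not re-measure their positions afterwards.

**Disagreement:** the wrist camera showed distances on the slide unit about 1.5% too short, within the stated calibration. I corrected for it using the known 100 mm lane spacing.

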